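# Reset the tripped battery box under its push-push hatch

## Task

The bench's battery box has tripped: press the pale hatch on its top once with a fingertip at the orange mark, let go, and watch from clear of it that the hatch springs fully open and stays up by itself for at least a second. Then reach into the open well and push the red reset button in until it stops. Leave the hatch standing open, do not force anything, pick nothing up, and do not disturb the things lying on and around the box.

Things in the scene. Friction and masses are not known exactly. Their poses are not given: they have to be found in the camera images.
- power_box: blue-grey portable battery box with black corner guards, 170 mm deep (x) x 260 wide (y) x 104 high, heavy, immovable. Origin: centre of its underside, on the bench. x points from its front (two round outlet covers, facing the robot) to its back, y to its left, z up; turned up to 0.5 rad either way. In its top, right of the middle, a well 99 x 112 mm is closed flush by the hatch.
- hatch_pad (a point): middle of the orange ring-and-dot press mark (23 mm across) on the outer face of the pale hatch (97 x 109 x 5 mm panel, flush with the box's top when shut); moves with the hatch. Shut, it lies at (-0.033, -0.050, 0.104) in the box's frame, 17 mm behind the hatch's front edge. Pressed in under 6 mm and let go, the hatch stays latched; 6.5 mm or more, it is released.
- hatch (a joint): hinge of the hatch, rad: 0 = latched shut; negative = pressed in, onto sprung rubber buffers at about -0.08 (6.5 mm at the mark; 10 N goes 3 mm further); 2.3 = fully open. Push-push latch: 2 to 3 N at the mark moves it in; released after one full press, a spring swings it fully open in about 2 s. Pushed shut and in again, it latches again. It follows the finger up, so draw the finger straight up 130 mm or more.
- hatch_hinge (a point): middle of the hatch's hinge line, which runs along the box's y at the hatch's far edge, at (0.047, -0.050, 0.104) in the box's frame, 80 mm behind the mark. Open, the hatch leans 42 deg past upright to the back and stands about 75 mm above the box's top; its latch wire sticks out 31 mm from its inner face.
- latch_pin (a joint): sideways place of the small wire pin under the hatch that runs round the heart-shaped cam in the box, m, along the box's y. 0 = in the notch (latched); it shifts to about +0.006 as the hatch is pressed to release, and below -0.003 near shut only when an open hatch is being closed again. Not to be handled.
- reset_top (a point): centre of the top of the red round reset button, 15 mm across, on the grey panel in the well, at (0.009, -0.062) in the box's frame. Tripped, its top is 87 mm above the bench (17 mm below the box's top); pushed in, 80 mm. Clear room round its centre in the well: 37 mm to the back, 38 to the front, 43 to the right, 39 to the left.
- reset_button (a joint): travel of the reset button's stem, m: 0 = out (tripped), 0.007 = fully in. It slides straight down against about 3 N and stays where it is left. Its red cap sits on a stiff spring on the stem: it gives 1 mm as the stem starts to move, and once the stem has stopped another 3 mm at 14 N, springing back when let go.
- bung_2: tapered wooden bung, 38 mm across, 30 mm high, standing on the left part of the box's top. Origin: centre of its underside. Bystander.
- wedge_3: small wooden wedge, 22 x 60 x 19 mm, lying on the left part of the box's top. Origin: centre of its underside. Bystander.
- gimlet: gimlet with a dark wooden cross handle, 84 x 124 x 19 mm, lying on the bench to the right. Origin: centre of its underside. Bystander.
- oil_can: metal oil can with a long brass spout, 69 x 91 mm, 166 mm high, standing at the back right. Origin: centre of its underside. Bystander.
- mug: white enamel mug with a blue rim, 82 x 113 mm, 80 mm high, standing on the left. Origin: centre of its underside. Bystander.
- wedge_1: brown wooden wedge, 30 x 70 x 17 mm, lying on the bench at the right. Origin: centre of its underside. Bystander.

How it is judged:
By the outcome, as a careful person would: the job done as asked, in the order asked, and still so for the second after the job is handed in, with the robot touching nothing.
It also fails if it takes over 48 s, if anything falls off the work surface, if the arm or the gripper's body presses on something with over 40 N, if the wrist force passes 120 N, or if a joint passes its speed limit or range.

## Robot

A 6-joint arm with a two-finger parallel gripper is mounted at the origin on a cart in front of the work surface, level with it; the furniture and walls round the work are solid. World frame = base frame: x ahead of the robot, y to its left, z up, the work surface at z = 0. Lengths are in m, angles in rad, forces in N, time in s.
With the tool pointing down it reaches from about 0.325 to 0.775 m from the base axis. Payload 9.3 kg.
Tool frame: the origin (TCP) lies between the finger pads; the fingertips stand 8 mm ahead of it and the grasp point (between the pads) lies 11 mm behind it (arm.finger_overhang is the distance from the TCP to the fingertips, in m); y points along the fingers, x is the direction in which the jaws open and shut, and the axes are right-handed (so a half turn about y gives the same grasp; the last joint's range is limited). The gripper opens to 85 mm and grips with 20 to 120 N. Pads are 22 mm wide; open, the fingers measure 114 mm over their backs; the gripper's body (76 mm by 85 mm) begins 54 mm behind the grasp point. The pads swing forward as they close: fully open they stand 13 mm farther back than shut.
Start: joints at [-0.153, 0.259, 0.021, 1.334, 0, 1.418], TCP at [0.55, -0, 0.239] pointing down, gripper open.
Joint ranges: [-3.04, 3.04], [-0.91, 1.82], [-1.04, 1.36], [-1.92, 1.95], [-1.52, 1.45], [-3.14, 3.14]. Speed limits (rad/s): [2.22, 2.22, 2.79, 3.14, 3.14, 3.14].

## Interface

Orientations are given as [roll, pitch, yaw] about the fixed x, y, z axes, in that order (R = Rz(yaw) Ry(pitch) Rx(roll)).
In Python, from station import arm gives the robot as it stands.
- The arm moves only by the tool play_rows, never from a script. Its argument "commands" is a list of rows, each a list of 3 entries, a list of its own where there are three numbers: the finger opening in m, from 0 to 0.0854, then the shift along the world's x, y, z in m, then the turn about the world's z in rad. A call has exactly 5 rows; each row is the pose to reach, as a shift and turn from the pose commanded when the call began; what a row does not reach only later rows make up. A row lasts 1/12 s, in which the tool goes at most 41.7 mm and 7.16 degrees, less where a joint would pass 70% of its speed; a pose out of reach is approached as far as the arm can. A call with a gripper value outside its range is refused whole. The fingers move at their own pace and stop on an object; "force" is the grip in N (left out, the last holds). Time passes only in rows, so rows that repeat a pose let the fingers close, or fill a call up. It gives the time, the measured TCP pose, the force and the opening at its end, in the units of the state.
- arm.state(): the state, without advancing time (a new reading comes with each control period).
- arm.snapshot(name): name is "scene" or "side" or "wrist"; returns the picture (420x560x3 uint8, red, green, blue); there is no depth.
- arm.camera_model(name): a dict with "fx", "fy", "cx", "cy" (pixels), "pose" (4x4, takes a point from camera to world coordinates). Camera axes: x right, y up, looking along -z (the intrinsics and any distortion apply to the point x, -y, -z); pixel columns grow to the right and rows downward; lengths in m; the calibration is good to about 2 mm. A picture is of the moment at which its call begins: read the wrist's pose just before it. camera_model takes no time and is no camera call; for the wrist camera it gives the pose at the moment of the call.
- arm.finish_job(): hands the job in, once; it reports no verdict.
The state is a dict: "time_s": time; "joint_pos": joint angles; "qd": joint speeds; "tau": joint torques, N m; "eef_pos": TCP position; "ee_rot": TCP orientation; "ft_force": force on the tool from outside, world axes, zero at the start; "wrist_torque": the same for the moment, N m; "finger_gap": opening from 0.0 (shut) to 1.0 (fully open).
Only numpy, scipy, OpenCV 4.12 (cv2) and the standard library are available. Lean on these libraries where they do the work, as an engineer would, in place of code of your own. Each camera call takes 0.05 s, during which the arm holds its last target. There are 200 camera calls.

## Working session

There is one attempt and no reset: what is moved stays moved. The work goes in short steps, Python scripts to look and compute and a tool call to move; the robot and the scene stay as the last step left them, time stands still between calls to the robot, and variables do not carry over. Pictures are saved under pics/ and viewed, about 8 in all and at most 12, crops included, and the job is handed in when it is done.

Besides the shell and the picture viewer there is one more tool, called by a JSON object that holds its "method" and its "body", one argument or row to a line. play_rows: Moves the arm, as the interface text tells. Its arguments: {"type":"object","properties":{"commands":{"type":"array"},"force":{"type":"number"}},"required":["commands"]}

```bash
mkdir -p pics; cat > h.py <<'E'
from station import arm
import numpy as np, cv2
def snap(n,f):
    m=arm.camera_model(n); im=arm.snapshot(n); cv2.imwrite('pics/'+f,im[:,:,::-1]); return im,m
def ray(m,u,v):
    P=np.array(m['pose']); d=P[:3,:3]@np.array([(u-m['cx'])/m['fx'],-(v-m['cy'])/m['fy'],-1.]); return P[:3,3],d
def onz(m,u,v,z):
    o,d=ray(m,u,v); return o+d*(z-o[2])/d[2]
def proj(m,p):
    P=np.array(m['pose']); c=P[:3,:3].T@(np.array(p)-P[:3,3]); return [m['cx']+m['fx']*c[0]/-c[2], m['cy']+m['fy']*-c[1]/-c[2]]
def tri(rs):
    A=0;b=0
    for o,d in rs:
        d=d/np.linalg.norm(d);M=np.eye(3)-np.outer(d,d);A=A+M;b=b+M@o
    return np.linalg.solve(A,b)
E
python3 - <<'E'
from h import *
a,m=snap('scene','a.png');b,k=snap('wrist','b.png')
print({x:m[x] for x in m if x!='pose'},np.round(m['pose'],3),k.keys(),np.round(k['pose'],3))
c=np.hstack([a,b]); cv2.imwrite('pics/ab.png',cv2.resize(c,(800,300),interpolation=cv2.INTER_AREA)[:,:,::-1]);s=arm.state();print(s)
E
```

```text
{'fx': 391.77763096542486, 'fy': 391.77763096542486, 'cx': 286.6764672150264, 'cy': 206.64056646921722} [[ 0.738  0.482 -0.472  0.059]
 [-0.675  0.507 -0.537 -0.537]
 [-0.019  0.715  0.699  0.814]
 [ 0.     0.     0.     1.   ]] dict_keys(['fx', 'fy', 'cx', 'cy', 'pose']) [[ 1.    -0.001  0.001  0.55 ]
 [ 0.001  0.947  0.322  0.082]
 [-0.001 -0.322  0.947  0.372]
 [ 0.     0.     0.     1.   ]]
{'time_s': 0.1, 'joint_pos': array([-1.52592373e-01,  2.59136100e-01,  2.08242974e-02,  1.33367278e+00,
        1.22009706e-05,  1.41817998e+00]), 'qd': array([-0.00055448, -0.00062913,  0.00116606,  0.00020177,  0.00098708,
       -0.00049479]), 'tau': array([ 3.14176716e-03, -5.56694484e+01,  3.45071769e+01,  1.17344077e-02,
       -2.28166823e-04,  1.16645586e-05]), 'eef_pos': array([5.49763164e-01, 3.94660192e-05, 2.38721236e-01]), 'ee_rot': array([-1.57060362e+00,  1.17258920e-03,  2.40800098e-05]), 'ft_force': array([ 0.16961831, -0.38095348, -1.09643392]), 'wrist_torque': array([-0.01038441,  0.04090117, -0.02635241]), 'finger_gap': 1.0017628502438614}
```

View pics/a.png

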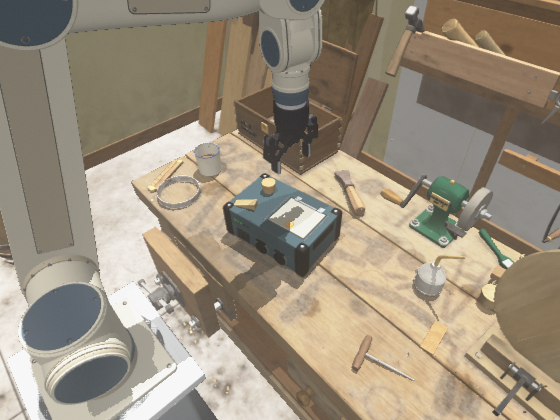

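View pics/b.png

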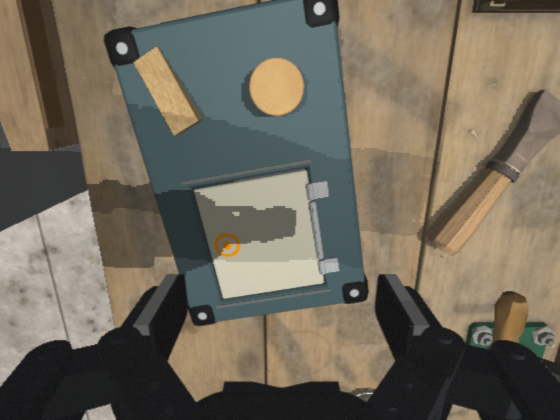

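The scene view shows the box in mid-bench with the oil can and gimlet well off to the right. The wrist view shows the mark at (227,245), the hatch corners at about (194,187), (306,170), (324,283) and (221,299), and the hinges on the right.

```bash
cat >> h.py <<'E'
def mark(im):
    h=cv2.cvtColor(im,cv2.COLOR_RGB2HSV); q=cv2.inRange(h,(8,200,120),(22,255,255))
    n,l,s,c=cv2.connectedComponentsWithStats(cv2.dilate(q,np.ones((5,5))))
    return [(int(s[i][4]),*s[i][:4].tolist(),np.round(c[i],1).tolist()) for i in range(1,n) if s[i][4]>60]
E
python3 - <<'E'
from h import *
for n in('scene','side','wrist'):
    im,m=snap(n,n+'1.png'); print(n,mark(im))
for p in[(227,245),(194,187),(306,170),(324,283),(221,299)]: print(np.round(onz(m,*p,.104),4))
E
```

```text
scene []
side []
wrist [(604, 213, 232, 29, 26, [226.7, 244.6])]
[ 0.5022 -0.0428  0.104 ]
[0.4773 0.0105 0.104 ]
[0.5707 0.025  0.104 ]
[ 0.5901 -0.0813  0.104 ]
[ 0.4936 -0.0986  0.104 ]
```

{"method": "play_rows", "body": {
  "commands": [
    [0.0,[-0.02,-0.02,-0.01],0.08],
    [0.0,[-0.048,-0.043,-0.03],0.165],
    [0.0,[-0.048,-0.043,-0.05],0.165],
    [0.0,[-0.048,-0.043,-0.05],0.165],
    [0.0,[-0.048,-0.043,-0.05],0.165]
  ],
  "force": 20
}}

```text
time_s: 0.67
eef_pos: [0.5018, -0.043, 0.1893]
ee_rot: [-1.57, 0.001, 0.164]
ft_force: [0.3, 0.3, 0.4]
finger_gap: 0.303
```

```bash
python3 - <<'E'
from h import *
m1=arm.camera_model('wrist')
im,m=snap('wrist','c.png'); print(mark(im)); s=arm.state(); print(s['time_s'],s['eef_pos'],s['ee_rot'],s['finger_gap'],s['qd'].max(),s['ft_force'])
print(np.array(m['pose']).round(4).tolist())
E
```

```text
[(698, 264, 202, 35, 34, [281.2, 218.4]), (166, 275, 213, 14, 13, [281.4, 219.0])]
0.7167 [ 0.50260153 -0.04291301  0.19007795] [-1.57088252e+00 -6.19922762e-04  1.64290489e-01] 0.20191815651871767 0.024178595520486203 [0.31957567 0.70507313 0.27784733]
[[0.9866, -0.1549, -0.0519, 0.4886], [0.1634, 0.9341, 0.3174, 0.0378], [-0.0007, -0.3216, 0.9469, 0.3229], [0.0, 0.0, 0.0, 1.0]]
```

View pics/c.png

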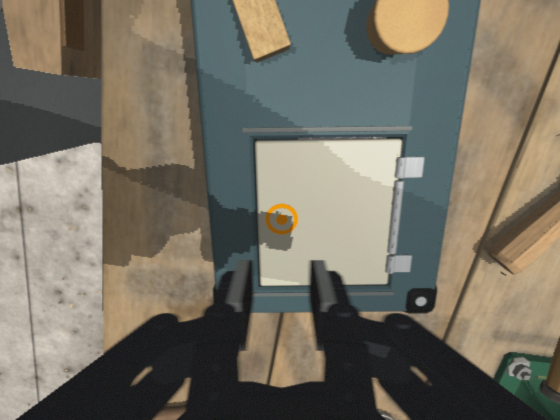

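The mark is at (282,219) and the hatch is nearly square in the frame, with corners at about (256,140), (402,138), (389,287) and (261,287). The fingers are still closing.

```bash
python3 - <<'E'
from h import *
m=arm.camera_model('wrist')
P=np.array([[ 1.,-.001,.001,.55],[.001,.947,.322,.082],[-.001,-.322,.947,.372],[0,0,0,1]])
o1=dict(m,pose=P)
print('tri',tri([ray(o1,226.7,244.6),ray(m,281.3,218.7)]), 'z.104',onz(m,281.3,218.7,.104))
q=[onz(m,*p,.104)[:2] for p in[(256,140),(402,138),(389,287),(261,287)]]
print(np.round(q,4))
for a,b in((0,3),(1,2)):d=q[a]-q[b];print('yaw',np.arctan2(-d[0],d[1]),np.linalg.norm(d))
for a,b in((0,1),(3,2)):d=q[b]-q[a];print('yaw',np.arctan2(d[1],d[0]),np.linalg.norm(d))
E
```

```text
tri [ 0.5026043  -0.04052266  0.10843131] z.104 [ 0.50302844 -0.04253668  0.104     ]
[[ 0.4777  0.0089]
 [ 0.5715  0.0258]
 [ 0.5931 -0.0838]
 [ 0.4969 -0.0998]]
yaw 0.1751169493881812 0.11038586127830001
yaw 0.19409752097130933 0.11175472987975756
yaw 0.1782139929109432 0.0953849909914482
yaw 0.16431462610214273 0.09751126407904194
```

{"method": "play_rows", "body": {
  "commands": [
    [0.0,[0,0,-0.035],0.008],
    [0.0,[0,0,-0.065],0.008],
    [0.0,[0,0,-0.072],0.008],
    [0.0,[0,0,-0.072],0.008],
    [0.0,[0,0,-0.072],0.008]
  ]
}}

```text
time_s: 1.13
eef_pos: [0.503, -0.0429, 0.1186]
ee_rot: [-1.571, -0.001, 0.173]
ft_force: [0.5, -0.1, 0.3]
finger_gap: 0.0
```

{"method": "play_rows", "body": {
  "commands": [
    [0.0,[0,0,-0.003],0],
    [0.0,[0,0,-0.006],0],
    [0.0,[0,0,-0.009],0],
    [0.0,[0,0,-0.01],0],
    [0.0,[0,0,-0.01],0]
  ]
}}

```text
time_s: 1.55
eef_pos: [0.5024, -0.0431, 0.1076]
ee_rot: [-1.571, -0.001, 0.173]
ft_force: [1.3, 0.4, 2.5]
finger_gap: -0.004
```

{"method": "play_rows", "body": {
  "commands": [
    [0.0,[0,0,-0.002],0],
    [0.0,[0,0,-0.004],0],
    [0.0,[0,0,-0.0045],0],
    [0.0,[0,0,-0.005],0],
    [0.0,[0,0,-0.005],0]
  ]
}}

```text
time_s: 1.97
eef_pos: [0.5029, -0.0431, 0.1047]
ee_rot: [-1.572, -0.004, 0.173]
ft_force: [-4.3, 2.1, 26.5]
finger_gap: 0.001
```

{"method": "play_rows", "body": {
  "commands": [
    [0.0,[0,0,0.02],0],
    [0.0,[0,0,0.06],0],
    [0.0,[0,0,0.1],0],
    [0.0,[0,0,0.14],0],
    [0.0,[0,0,0.165],0]
  ]
}}

```text
time_s: 2.38
eef_pos: [0.502, -0.0431, 0.2711]
ee_rot: [-1.572, -0.003, 0.173]
ft_force: [0.9, -0.9, -0.3]
finger_gap: -0.0
```

{"method": "play_rows", "body": {
  "commands": [
    [0.0,[0,0,0.005],0],
    [0.0,[0,0,0.005],0],
    [0.0,[0,0,0.005],0],
    [0.0,[0,0,0.005],0],
    [0.0,[0,0,0.005],0]
  ]
}}

```text
time_s: 2.8
eef_pos: [0.5014, -0.0429, 0.2706]
ee_rot: [-1.57, 0.003, 0.173]
ft_force: [0.3, -0.5, -0.1]
finger_gap: -0.0
```

```bash
python3 - <<'E'
from h import *
im,m=snap('wrist','d.png'); b,_=snap('side','e.png'); s=arm.state(); print(s['time_s'],s['eef_pos'],s['ft_force'])
print(arm.finger_overhang)
c=np.hstack([im,b]); cv2.imwrite('pics/de.png',cv2.resize(c,(800,300),interpolation=cv2.INTER_AREA)[:,:,::-1])
E
```

```text
2.9 [ 0.50162944 -0.0429279   0.27113232] [-0.24521814  0.37863218 -0.13154266]
0.008
```

View pics/de.png

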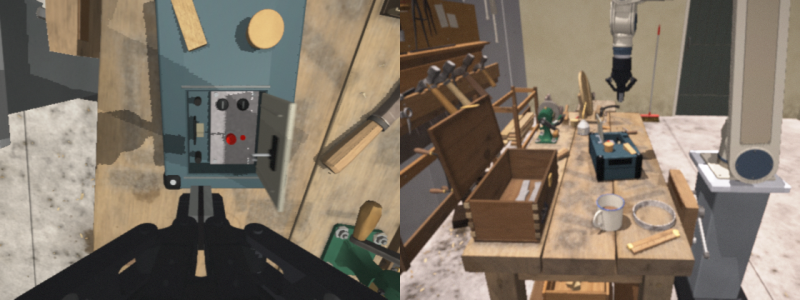

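The hatch is swinging up on its own, near upright. The well is visible, with the red button at about (231,139) in the half-scale picture. I'll wait clear of it.

{"method": "play_rows", "body": {
  "commands": [
    [0.0,[0,0,0.0],0],
    [0.0,[0,0,0.0],0],
    [0.0,[0,0,0.0],0],
    [0.0,[0,0,0.0],0],
    [0.0,[0,0,0.0],0]
  ]
}}

```text
time_s: 3.32
eef_pos: [0.502, -0.043, 0.2723]
ee_rot: [-1.571, 0.0, 0.173]
ft_force: [-0.8, 0.6, -0.4]
finger_gap: -0.001
```

{"method": "play_rows", "body": {
  "commands": [
    [0.0,[0,0,0.0],0],
    [0.0,[0,0,0.0],0],
    [0.0,[0,0,0.0],0],
    [0.0,[0,0,0.0],0],
    [0.0,[0,0,0.0],0]
  ]
}}

```text
time_s: 3.73
eef_pos: [0.502, -0.043, 0.2723]
ee_rot: [-1.571, -0.0, 0.173]
ft_force: [-0.6, 0.1, 0.7]
finger_gap: 0.0
```

{"method": "play_rows", "body": {
  "commands": [
    [0.0,[0,0,0.0],0],
    [0.0,[0,0,0.0],0],
    [0.0,[0,0,0.0],0],
    [0.0,[0,0,0.0],0],
    [0.0,[0,0,0.0],0]
  ]
}}

```text
time_s: 4.15
eef_pos: [0.502, -0.043, 0.2723]
ee_rot: [-1.571, 0.0, 0.173]
ft_force: [0.6, 0.2, -1.3]
finger_gap: 0.0
```

{"method": "play_rows", "body": {
  "commands": [
    [0.0,[0,0,0.0],0],
    [0.0,[0,0,0.0],0],
    [0.0,[0,0,0.0],0],
    [0.0,[0,0,0.0],0],
    [0.0,[0,0,0.0],0]
  ]
}}

```text
time_s: 4.57
eef_pos: [0.502, -0.043, 0.2723]
ee_rot: [-1.571, 0.0, 0.173]
ft_force: [-0.0, 0.7, -0.2]
finger_gap: 0.001
```

```bash
python3 - <<'E'
from h import *
snap('wrist','f1.png'); print(arm.state()['time_s'])
E
```

```text
4.6167
```

{"method": "play_rows", "body": {
  "commands": [
    [0.0,[0,0,0.0],0],
    [0.0,[0,0,0.0],0],
    [0.0,[0,0,0.0],0],
    [0.0,[0,0,0.0],0],
    [0.0,[0,0,0.0],0]
  ]
}}

```text
time_s: 5.03
eef_pos: [0.502, -0.043, 0.2723]
ee_rot: [-1.571, 0.0, 0.173]
ft_force: [0.5, -0.5, -0.3]
finger_gap: -0.003
```

{"method": "play_rows", "body": {
  "commands": [
    [0.0,[0,0,0.0],0],
    [0.0,[0,0,0.0],0],
    [0.0,[0,0,0.0],0],
    [0.0,[0,0,0.0],0],
    [0.0,[0,0,0.0],0]
  ]
}}

```text
time_s: 5.45
eef_pos: [0.502, -0.043, 0.2723]
ee_rot: [-1.571, 0.0, 0.173]
ft_force: [0.4, -0.7, 0.5]
finger_gap: -0.001
```

{"method": "play_rows", "body": {
  "commands": [
    [0.0,[0,0,0.0],0],
    [0.0,[0,0,0.0],0],
    [0.0,[0,0,0.0],0],
    [0.0,[0,0,0.0],0],
    [0.0,[0,0,0.0],0]
  ]
}}

```text
time_s: 5.87
eef_pos: [0.502, -0.043, 0.2723]
ee_rot: [-1.571, 0.0, 0.173]
ft_force: [0.2, 0.4, 0.3]
finger_gap: 0.004
```

{"method": "play_rows", "body": {
  "commands": [
    [0.0,[0,0,0.0],0],
    [0.0,[0,0,0.0],0],
    [0.0,[0,0,0.0],0],
    [0.0,[0,0,0.0],0],
    [0.0,[0,0,0.0],0]
  ]
}}

```text
time_s: 6.28
eef_pos: [0.502, -0.043, 0.2723]
ee_rot: [-1.571, 0.0, 0.173]
ft_force: [-0.1, -0.9, -0.3]
finger_gap: 0.001
```

```bash
python3 - <<'E'
from h import *
im,m=snap('wrist','f2.png'); s=arm.state(); print(s['time_s'],s['eef_pos'])
a=cv2.imread('pics/f1.png').astype(int);b=cv2.imread('pics/f2.png').astype(int)
print('diff',(abs(a-b).max(2)>40).sum())
h=cv2.cvtColor(im,cv2.COLOR_RGB2HSV); q=cv2.inRange(h,(0,180,90),(6,255,255))|cv2.inRange(h,(174,180,90),(180,255,255))
n,l,st,c=cv2.connectedComponentsWithStats(q)
for i in range(1,n):
    if st[i][4]>20: print(st[i],c[i],onz(m,*c[i],.087))
R=np.array([[np.cos(.172),-np.sin(.172)],[np.sin(.172),np.cos(.172)]])
o=np.array([.5028,-.0425])-R@[-.033,-.05]; bt=o+R@[.009,-.062]; print(o,bt,proj(m,[*bt,.087]))
E
```

```text
6.3333 [ 0.50199123 -0.04299928  0.27225795]
diff 0
[315 187  14  14 157] [321.77070064 193.55414013] [ 0.54416268 -0.04548379  0.087     ]
[336 189   6   6  31] [338.41935484 191.4516129 ] [ 0.56008514 -0.0404763   0.087     ]
[0.52675541 0.01241028] [ 0.5462341 -0.0471345] [np.float64(323.4415230847926), np.float64(195.45647360749624)]
```

View pics/f2.png

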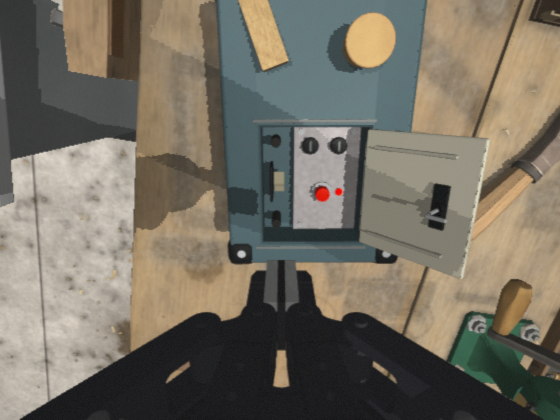

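The hatch stands fully open with no image change over 1.7 s. The red button is at (322,194), which agrees with the box-frame prediction to within 3 mm. Next I move above it.

{"method": "play_rows", "body": {
  "commands": [
    [0.0,[0.022,-0.002,0],0],
    [0.0,[0.043,-0.0035,0],0],
    [0.0,[0.043,-0.0035,-0.04],0],
    [0.0,[0.043,-0.0035,-0.08],0],
    [0.0,[0.043,-0.0035,-0.11],0]
  ]
}}

```text
time_s: 6.75
eef_pos: [0.5446, -0.0464, 0.1597]
ee_rot: [-1.57, 0.001, 0.173]
ft_force: [0.6, 0.9, -0.4]
finger_gap: 0.006
```

{"method": "play_rows", "body": {
  "commands": [
    [0.0,[0,0,0.0],0],
    [0.0,[0,0,0.0],0],
    [0.0,[0,0,0.0],0],
    [0.0,[0,0,0.0],0],
    [0.0,[0,0,0.0],0]
  ]
}}

```text
time_s: 7.17
eef_pos: [0.546, -0.0467, 0.1644]
ee_rot: [-1.572, -0.003, 0.173]
ft_force: [-1.0, 0.2, -0.0]
finger_gap: -0.002
```

```bash
python3 - <<'E'
from h import *
im,m=snap('wrist','g.png'); s=arm.state(); print(s['time_s'],s['eef_pos'],s['ft_force'])
h=cv2.cvtColor(im,cv2.COLOR_RGB2HSV); q=cv2.inRange(h,(0,180,90),(6,255,255))|cv2.inRange(h,(174,180,90),(180,255,255))
n,l,st,c=cv2.connectedComponentsWithStats(q)
for i in range(1,n):
    if st[i][4]>20: print(st[i],c[i],onz(m,*c[i],.087))
E
```

```text
7.2167 [ 0.54573612 -0.04667812  0.1640284 ] [-0.09189615 -0.23641678  0.58572948]
[270 209  19  23 355] [279.07887324 220.08450704] [ 0.54470508 -0.04447283  0.087     ]
[300 212   9  10  76] [304.         216.38157895] [ 0.56089698 -0.03893118  0.087     ]
```

View pics/g.png

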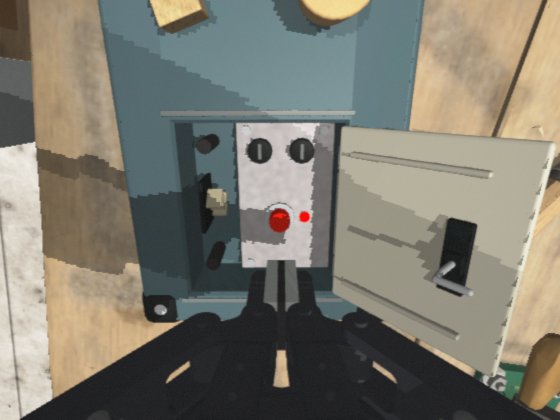

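The button at about (279,221) sits directly under the closed fingertip, within about 1 mm. The hatch and its latch wire are clear to the right. Descending.

{"method": "play_rows", "body": {
  "commands": [
    [0.0,[-0.001,0.001,-0.03],0],
    [0.0,[-0.001,0.001,-0.05],0],
    [0.0,[-0.001,0.001,-0.06],0],
    [0.0,[-0.001,0.001,-0.06],0],
    [0.0,[-0.001,0.001,-0.06],0]
  ]
}}

```text
time_s: 7.63
eef_pos: [0.5443, -0.0456, 0.103]
ee_rot: [-1.571, -0.0, 0.173]
ft_force: [0.5, -0.9, 0.1]
finger_gap: -0.004
```

{"method": "play_rows", "body": {
  "commands": [
    [0.0,[0,0,-0.003],0],
    [0.0,[0,0,-0.006],0],
    [0.0,[0,0,-0.008],0],
    [0.0,[0,0,-0.01],0],
    [0.0,[0,0,-0.01],0]
  ]
}}

```text
time_s: 8.05
eef_pos: [0.5445, -0.0456, 0.0925]
ee_rot: [-1.571, -0.001, 0.173]
ft_force: [1.6, -0.7, 2.0]
finger_gap: 0.001
```

{"method": "play_rows", "body": {
  "commands": [
    [0.0,[0,0,-0.001],0],
    [0.0,[0,0,-0.002],0],
    [0.0,[0,0,-0.003],0],
    [0.0,[0,0,-0.004],0],
    [0.0,[0,0,-0.004],0]
  ]
}}

```text
time_s: 8.47
eef_pos: [0.5442, -0.0456, 0.0882]
ee_rot: [-1.571, -0.0, 0.173]
ft_force: [1.5, -0.8, 2.8]
finger_gap: 0.0
```

{"method": "play_rows", "body": {
  "commands": [
    [0.0,[0,0,-0.0005],0],
    [0.0,[0,0,-0.001],0],
    [0.0,[0,0,-0.0015],0],
    [0.0,[0,0,-0.0015],0],
    [0.0,[0,0,-0.0015],0]
  ]
}}

```text
time_s: 8.88
eef_pos: [0.5441, -0.0455, 0.0869]
ee_rot: [-1.571, -0.0, 0.173]
ft_force: [1.2, -0.6, 4.0]
finger_gap: 0.001
```

{"method": "play_rows", "body": {
  "commands": [
    [0.0,[0,0,-0.0005],0],
    [0.0,[0,0,-0.001],0],
    [0.0,[0,0,-0.0015],0],
    [0.0,[0,0,-0.0015],0],
    [0.0,[0,0,-0.0015],0]
  ]
}}

```text
time_s: 9.3
eef_pos: [0.5442, -0.0455, 0.0857]
ee_rot: [-1.571, -0.001, 0.173]
ft_force: [2.0, 0.5, 7.6]
finger_gap: -0.001
```

The force has risen past the 3 N sliding force at the cap spring's rate, so the stem is at its stop. Withdrawing straight up.

{"method": "play_rows", "body": {
  "commands": [
    [0.0,[0,0,0.01],0],
    [0.0,[0,0,0.04],0],
    [0.0,[0,0,0.08],0],
    [0.0,[0,0,0.12],0],
    [0.0,[0,0,0.16],0]
  ]
}}

```text
time_s: 9.72
eef_pos: [0.5426, -0.0451, 0.2469]
ee_rot: [-1.57, 0.002, 0.173]
ft_force: [1.5, -0.7, -0.5]
finger_gap: -0.002
```

{"method": "play_rows", "body": {
  "commands": [
    [0.0,[-0.02,0,0.025],0],
    [0.0,[-0.042,0.0025,0.025],0],
    [0.0,[-0.042,0.0025,0.025],0],
    [0.0,[-0.042,0.0025,0.025],0],
    [0.0,[-0.042,0.0025,0.025],0]
  ]
}}

```text
time_s: 10.13
eef_pos: [0.5017, -0.0429, 0.2699]
ee_rot: [-1.57, 0.001, 0.173]
ft_force: [0.4, 0.4, -0.3]
finger_gap: 0.0
```

```bash
python3 - <<'E'
from h import *
im,m=snap('wrist','i.png'); s=arm.state(); print(s['time_s'],s['eef_pos'],s['ft_force'])
h=cv2.cvtColor(im,cv2.COLOR_RGB2HSV); q=cv2.inRange(h,(0,180,90),(6,255,255))|cv2.inRange(h,(174,180,90),(180,255,255))
n,l,st,c=cv2.connectedComponentsWithStats(q)
for i in range(1,n):
    if st[i][4]>15: print(st[i],c[i],onz(m,*c[i],.08))
b=cv2.imread('pics/f2.png'); f=lambda x:cv2.resize(x[60:290,200:500],(400,307))
cv2.imwrite('pics/cmp.png',np.hstack([f(b),f(im[:,:,::-1])]))
E
```

```text
10.1833 [ 0.50199766 -0.04296577  0.26961824] [0.10982021 0.28230414 0.21734533]
[316 187  13  13 134] [322.02985075 193.12686567] [ 0.54467417 -0.04603841  0.08      ]
[336 189   7   7  36] [339.02777778 192.08333333] [ 0.56141675 -0.04198388  0.08      ]
```

View pics/cmp.png

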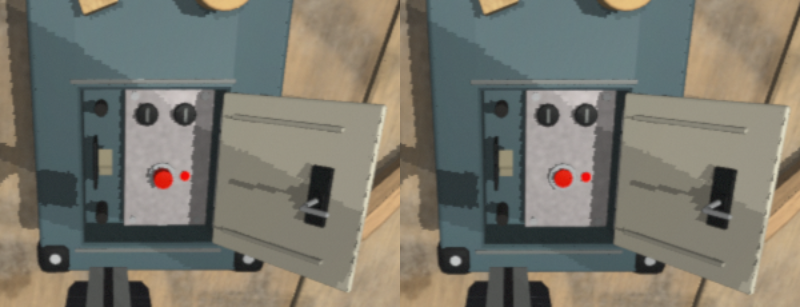

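In both halves the hatch and the bystanders are unchanged. On the right the red cap sits lower, against its collar, and is slightly smaller. Handing in.

```bash
python3 -c "
from station import arm; print(arm.finish_job())"
```

```text
the job is handed in; nothing more can be done
None
```

The job is done and handed in at about 10.2 s: I pressed the hatch once at the orange mark, it sprang open, and I pushed the reset button in to its stop.

- **Hatch:** After I drew the finger straight up, the hatch opened fully. Two wrist pictures 1.7 s apart, taken from clear of it, showed no change, so it stays up by itself.
- **Button:** The force held at 2–3 N while the stem slid, then rose to 7.6 N at about 2 mm of cap compression. That fits the stem being fully in. After I let go, the red cap sat visibly lower, and the hatch, bung and small wedge near the well looked unmoved. I didn't check the bystanders farther off again.
- **What disagreed:**
  - The press on the hatch peaked at about 26 N at roughly 7 mm in, more than the buffer figures suggest. It released normally, and that is well below the 40 N and 120 N limits.
  - My two-view height for the mark came out 4 mm high (0.108 m against 0.104 m). I used the stated height, and contact with the hatch was consistent with it.

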